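# Check the bench grinder's emergency stop and reset it

## Robot

A 6-joint arm with a two-finger parallel gripper is mounted at the origin on the work surface. World frame = base frame: x ahead of the robot, y to its left, z up, the work surface at z = 0. Lengths are in m, angles in rad, forces in N, time in s.
With the tool pointing down it reaches from about 0.375 to 0.925 m from the base axis. Payload 5.7 kg.
Tool frame: the origin (TCP) lies midway between the tips of the shut fingers; the grasp point (between the pads) lies 19 mm behind it; z points along the fingers, x is the direction in which the jaws open and shut, and the axes are right-handed (so a half turn about z gives the same grasp; the last joint's range is limited). The gripper opens to 88 mm and grips with 3 to 60 N. Pads are 20 mm wide; open, the fingers measure 115 mm over their backs; the gripper's body (75 mm by 178 mm) begins 61 mm behind the grasp point.
Start: joints at [-1.257, 0.359, 1.51, -0, 1.272, -0.115], TCP at [0.249, -0.546, 0.223] pointing down, gripper open.
Joint ranges: [-2.97, 2.97], [-1.01, 2.36], [0.21, 2.38], [-0.96, 4.11], [0.2, 2.71], [-2.98, 2.98]. Speed limits (rad/s): [2.39, 2.39, 3.14, 3.14, 3.14, 3.14].

## Interface

Orientations are given as [roll, pitch, yaw] about the fixed x, y, z axes, in that order (R = Rz(yaw) Ry(pitch) Rx(roll)).
In Python, from station import readout, optics, close_job gives the robot as it stands.
- The arm moves only by the shell command python3 -m crank 'ROWS' [FORCE]. ROWS is JSON, a list of rows, each an object of numbers: "tx", "ty", "tz": the shift along the tool's x, y, z in m; "wx", "wy", "wz": the turn, a rotation vector about the tool's x, y, z in degrees; "grip": the opening, from -1 (shut) to 1 (fully open), so that 0 is half open. In form: [{"tx": .., "ty": .., "tz": .., "wx": .., "wy": .., "wz": .., "grip": ..}, ...]. A call has 1 to 20 rows; each row shifts and turns the commanded pose from where the row before left it, along the tool's axes as they then stand; what a row does not reach is not made up. A row lasts 1/12 s, in which the tool goes at most 41.7 mm and 7.16 degrees, less where a joint would pass 70% of its speed; a pose out of reach is approached as far as the arm can. A call with a gripper value outside its range is refused whole. The fingers move at their own pace and stop on an object; FORCE is the grip in N (left out, the last holds). Time passes only in rows, so rows that do not move let the fingers close. It gives the time, the measured TCP pose, the force and the opening at its end, in the units of the state.
- readout.get_obs(): the state, without advancing time (a new reading comes with each control period).
- optics.snapshot(name): name is "side" or "top"; returns the picture (384x512x3 uint8, red, green, blue); there is no depth.
- optics.camera_params(name): a dict with "fx", "fy", "cx", "cy" (pixels), "world_to_cam" (4x4, takes a point from world to camera coordinates). Camera axes: x right, y up, looking along -z (the intrinsics and any distortion apply to the point x, -y, -z); pixel columns grow to the right and rows downward; lengths in m; the calibration is good to about 2 mm. A picture is of the moment at which its call begins. camera_params takes no time and is no camera call.
- close_job(): hands the job in, once; it reports no verdict.
The state is a dict: "time": time; "joint_pos": joint angles; "qd": joint speeds; "tau": joint torques, N m; "position": TCP position; "tcp_rot": TCP orientation; "wrist_force": force on the tool from outside, world axes, zero at the start; "moment": the same for the moment, N m; "opening": finger opening in m.
Only numpy, scipy, OpenCV 4.12 (cv2) and the standard library are available. Lean on these libraries where they do the work, as an engineer would, in place of code of your own. Each camera call takes 0.05 s, during which the arm holds its last target.

## Task

Do the start-of-shift check of the bench grinder's emergency stop: with the fingertips press the three-lobed mushroom button fully in and take the hand off it, so that it is seen to stay latched by itself; then push one of its lobes round clockwise (seen from above) with the fingertips, without gripping the head, until it pops back out. After that press the flat round reset button on the long switch box all the way in and let it go. Leave the selector as it is set, and do not pick up or shove aside anything lying on the bench.

Things in the scene. Friction and masses are not known exactly. Their poses are not given: they have to be found in the camera images.
- estop_box: Emergency stop station, fixed to the bench: grey box 110 x 110 mm, 62 mm high, with one big mushroom button in the middle of its top on a steel collar (42 mm across, 8 mm high). Origin: centre of the underside, on the button's axis; z up. A conduit stub leaves its +x side. Takes either of two places on the bench, left or right, and is turned by up to 0.6 rad either way.
- estop_top (a point): Top centre of the mushroom head, on its axis; moves and turns with the head. Out: 108 mm above the bench. The head is a low dome (46 mm across) with three equal lobes 120 deg apart, the first along this point's x axis; each lobe is 18 mm wide with a round end, and reaches 34 mm from the axis (68 mm over all). The lobes' tops lie 6 mm below this point and their undersides 24 mm below it; there is 14 mm of air between the head and the collar when it is out. z points up.
- estop (a joint): How far the mushroom head is pressed in, m: 0 out, about 0.008 latched, 0.011 the bottom stop. It must be pushed to about 0.010 (a push of 6 N at first, 11 N on the way) to catch; let go, it then comes back to about 0.008 and stays there. Let go earlier, it springs back out.
- estop_twist (a joint): Turn of the head, rad: 0 at rest, growing clockwise seen from above, stop at 0.75. A light spring (0.03 to 0.075 N m, about 2 N at a lobe) turns it back. Latched, turning it to between 0.45 and 0.65 frees the latch and the head springs out by itself, then turns back to 0 once it is let go. Turned back earlier, it stays latched.
- switch_box: Switch box, fixed to the bench: grey box 110 mm (x) x 200 mm (y), 62 mm high. Origin: centre of the underside; z up. On its top, in a row along its own y: the reset push button 60 mm to +y, a domed white pilot lamp (26 mm across, 19 mm high) in the middle, the selector 60 mm to -y. Takes the place that the stop station leaves free, turned by up to 0.35 rad either way.
- reset_top (a point): Top centre of the reset button: a flat black round push button 28 mm across in a steel bezel 44 mm across and 12 mm high; out, the button stands 10 mm proud of the bezel, 84 mm above the bench.
- reset (a joint): How far the reset button is pressed, m: 0 out, 0.006 fully in (6 N); it springs back.
- selector_tip (a point): Pointer end of the black selector switch's bar (32 mm long, 14 mm wide, its top 106 mm above the bench) on the switch box; its setting varies and is to be left alone.
- hex_bolt: Steel hex bolt standing on its head, 28 mm across, 65 mm high; between the two boxes. Origin: centre of its underside.
- socket: Steel wrench socket standing upright, 27 mm across, 38 mm high; between the two boxes. Origin: centre of its underside.
- flat_bar: Flat steel bar 30 x 160 x 12 mm lying along its own y on the robot's side of the boxes. Origin: centre of its underside.
- wrench: Steel wrench 190 mm long, 8 mm high, lying along its own x on the robot's side of the boxes. Origin: centre of its underside.
- oil_bottle: White oil bottle 60 mm across, 170 mm high, beyond the boxes. Origin: centre of its underside.
- wire_brush: Brush with a wooden handle, 220 mm long, 20 mm high, lying along its own x beyond the boxes. Origin: centre of its underside.
- grease_tin: Bare metal tin 74 mm across, 60 mm high, standing on the left side of the bench. Origin: centre of its underside.
Not all that is in view belongs to the job. Leave any blue look-alike of the estop_box alone.

How it is judged:
On the way, in this order (a step that is already met when the one before it is completed fails the run):
1. the mushroom button is pressed in and stays latched with the hand off it (value of joint estop above 0.006 m and contact force between the fingers and estop_box below 0.3 N), for 0.2 s.
2. the head is turned clockwise far enough to free the latch (value of joint estop_twist above 0.4 rad).
3. the head has popped fully out, has turned back and is let go (value of joint estop below 0.0015 m and value of joint estop_twist below 0.12 rad and contact force between the fingers and estop_box below 0.3 N), for 0.2 s.
4. the reset button is pressed all the way in (value of joint reset above 0.0045 m), for 0.05 s.
At the end, for the whole second after the job is handed in: The mushroom head is fully out (within 1.5 mm) and turned back (within 0.12 rad), the reset button is out again (within 1.5 mm) and the selector stands as it was (within 8 mm at its pointer) (value of joint each of estop, reset below 0.0015 m and value of joint estop_twist below 0.12 rad and distance of selector_tip from where it was at the start of the episode below 0.008 m); the robot touches nothing.
It fails at once if the mushroom head is gripped: a lobe pinched between the fingers, or the head taken across with fingers on opposite sides ((contact force between the fingers and estop_twist_c0 above 1 N and contact force between the fingers and estop_twist_c1 above 1 N) or (contact force between the fingers and estop_twist_c4 above 1 N and contact force between the fingers and estop_twist_c5 above 1 N) or (contact force between the fingers and estop_twist_c8 above 1 N and contact force between the fingers and estop_twist_c9 above 1 N) or ((contact force between the fingers and estop_twist_c0 above 1 N or contact force between the fingers and estop_twist_c1 above 1 N) and (contact force between the fingers and estop_twist_c4 above 1 N or contact force between the fingers and estop_twist_c5 above 1 N)) or ((contact force between the fingers and estop_twist_c4 above 1 N or contact force between the fingers and estop_twist_c5 above 1 N) and (contact force between the fingers and estop_twist_c8 above 1 N or contact force between the fingers and estop_twist_c9 above 1 N)) or ((contact force between the fingers and estop_twist_c8 above 1 N or contact force between the fingers and estop_twist_c9 above 1 N) and (contact force between the fingers and estop_twist_c0 above 1 N or contact force between the fingers and estop_twist_c1 above 1 N)) or ((contact force between the fingers and estop_twist_c0 above 1 N or contact force between the fingers and estop_twist_c1 above 1 N) and contact force between the fingers and estop_twist_c3 above 1 N) or ((contact force between the fingers and estop_twist_c4 above 1 N or contact force between the fingers and estop_twist_c5 above 1 N) and contact force between the fingers and estop_twist_c7 above 1 N) or ((contact force between the fingers and estop_twist_c8 above 1 N or contact force between the fingers and estop_twist_c9 above 1 N) and contact force between the fingers and estop_twist_c11 above 1 N)).
It fails at once if the selector is turned (8 mm at its pointer) (distance of selector_tip from where it was at the start of the episode above 0.008 m).
It fails at once if something lying on the bench is picked up, carried or shoved more than 20 mm (distance of any of hex_bolt, socket, flat_bar, wrench, oil_bottle, wire_brush, grease_tin from where it was at the start of the episode above 0.02 m).
It fails at once if the oil bottle is knocked over (angle between oil_bottle's own z axis and vertical above 0.35 rad).
It also fails if it takes over 45 s, if anything falls off the work surface, if the arm or the gripper's body presses on something with over 40 N, if the wrist force passes 120 N, or if a joint passes its speed limit or range.

## Working session

There is one attempt and no reset: what is moved stays moved. The work goes in short steps, Python scripts to look and compute and a shell command to move; the robot and the scene stay as the last step left them, time stands still between calls to the robot, and variables do not carry over. Pictures are saved under pics/ and viewed, and the job is handed in when it is done.

```bash
mkdir -p pics; ls; python3 - <<'E'
from station import readout, optics
import cv2
o=readout.get_obs()
for k,v in o.items(): print(k,v)
for n in ("side","top"):
    im=optics.snapshot(n); cv2.imwrite(f"pics/{n}0.png",im[:,:,::-1]); 
    p=optics.camera_params(n); print(n,p)
E
```

```text
pics
time 0.0
joint_pos [-1.25707635e+00  3.59468243e-01  1.51142679e+00  1.61651513e-05
  1.27248249e+00 -1.15109830e-01]
qd [ 0.00076266  0.00039965 -0.00029661  0.00062275 -0.00124517  0.00125085]
tau [ 6.86185103e-04 -5.15363073e+01 -2.70723546e+01  6.79811742e-02
  3.52192449e-02 -1.49368325e-04]
position [ 0.24926519 -0.54502156  0.22183362]
tcp_rot [-3.14137231e+00  1.77128938e-03 -1.14197109e+00]
wrist_force [ 0.11611929  0.36689789 -0.00693094]
moment [ 0.02410165  0.00583988 -0.00754449]
opening 0.08758845703642866
side {'fx': 369.00081968389804, 'fy': 369.00081968389804, 'cx': 253.52278324587056, 'cy': 194.2400218901029, 'world_to_cam': array([[-0.83084943, -0.55638368, -0.0112442 ,  0.48021671],
       [ 0.37103036, -0.56889365,  0.73395946, -0.28158406],
       [-0.41475981,  0.60563786,  0.6791002 , -0.80803498],
       [ 0.        ,  0.        ,  0.        ,  1.        ]])}
top {'fx': 376.2998579022711, 'fy': 376.2998579022711, 'cx': 252.58850311794103, 'cy': 197.95585703778107, 'world_to_cam': array([[-1.29855447e-02, -9.99914257e-01, -1.68927226e-03,
         2.83600913e-02],
       [ 9.97659811e-01, -1.30696480e-02,  6.71124790e-02,
        -5.78826932e-01],
       [-6.71288028e-02, -8.13826946e-04,  9.97743986e-01,
        -1.19655958e+00],
       [ 0.00000000e+00,  0.00000000e+00,  0.00000000e+00,
         1.00000000e+00]])}
```

View pics/top0.png

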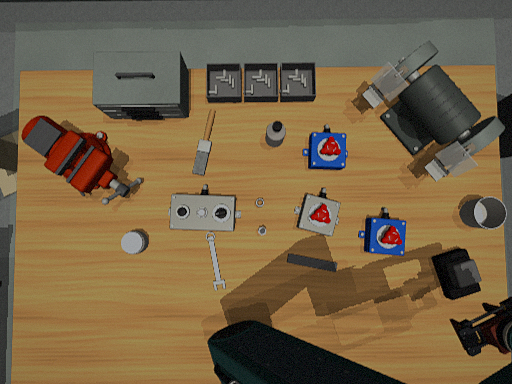

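View pics/side0.png

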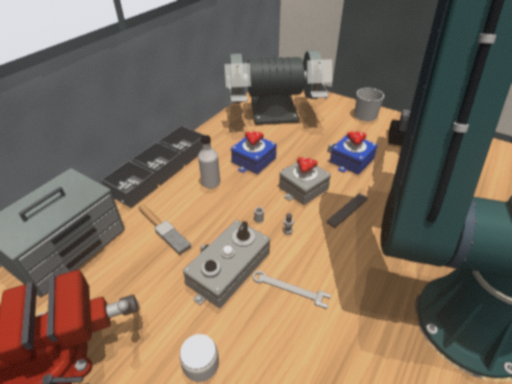

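The top view shows three red mushroom heads. The one on the grey box is at about (319,214), and the look-alikes on blue boxes are at (328,149) and (389,236). The long switch box is at (203,211), with round black parts at (182,211) and (222,212). I'll check the choice in a close crop.

```bash
cat > h.py <<'E'
import numpy as np, cv2
from station import readout, optics
P={n:optics.camera_params(n) for n in("side","top")}
def proj(n,X):
    p=P[n];c=p["world_to_cam"]@np.append(X,1); return np.array([p["cx"]+p["fx"]*c[0]/-c[2], p["cy"]+p["fy"]*-c[1]/-c[2]])
def ray(n,u,v):
    p=P[n];M=p["world_to_cam"];d=np.array([(u-p["cx"])/p["fx"],-(v-p["cy"])/p["fy"],-1.])
    R=M[:3,:3];return -R.T@M[:3,3],R.T@d
def onz(n,u,v,z):
    o,d=ray(n,u,v);return o+d*(z-o[2])/d[2]
def tri(a,b):
    (o1,d1),(o2,d2)=ray("top",*a),ray("side",*b)
    s=np.linalg.lstsq(np.c_[d1,-d2],o2-o1,rcond=None)[0]
    p,q=o1+s[0]*d1,o2+s[1]*d2;return (p+q)/2,np.linalg.norm(p-q)
def snap(n,f=None):
    im=np.ascontiguousarray(optics.snapshot(n)[:,:,::-1])
    if f: cv2.imwrite("pics/"+f+".png",im)
    return im
E
python3 - <<'E'
import cv2,numpy as np
t=cv2.imread("pics/top0.png");s=cv2.imread("pics/side0.png")
a=cv2.resize(t[180:245,290:350],None,fx=6.5,fy=6.5,interpolation=cv2.INTER_CUBIC)
b=cv2.resize(t[180:245,165:245],None,fx=4.8,fy=6.5,interpolation=cv2.INTER_CUBIC)
cv2.imwrite("pics/crop1.png",np.hstack([a[:420],b[:420]]))
a=cv2.resize(s[150:210,270:340],None,fx=5.5,fy=5.5,interpolation=cv2.INTER_CUBIC)
b=cv2.resize(s[210:310,180:275],None,fx=3.3,fy=3.3,interpolation=cv2.INTER_CUBIC)
cv2.imwrite("pics/crop2.png",np.hstack([a[:330],b[:330]]))
E
```

```text
(no output)
```

View pics/crop1.png

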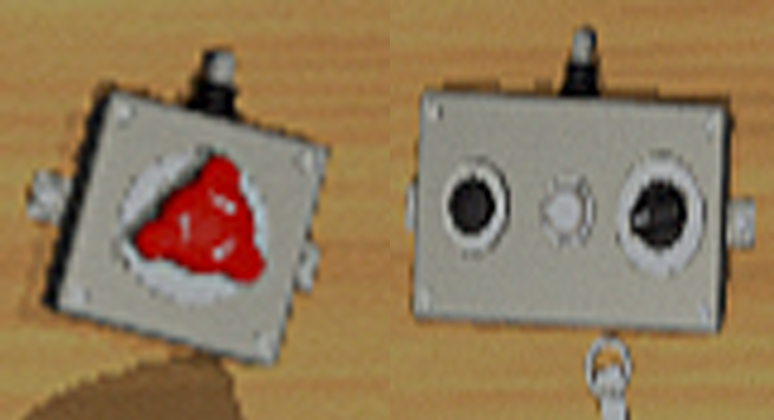

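View pics/crop2.png

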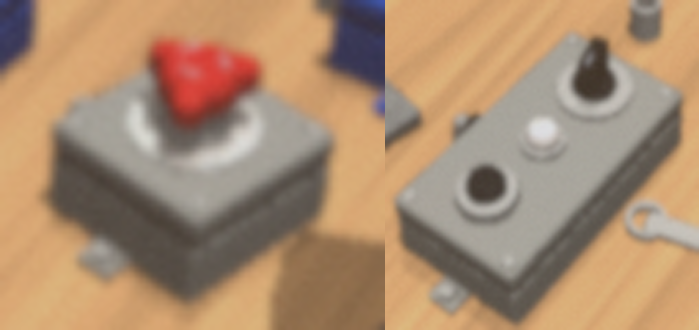

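The crops confirm the target: a red three-lobed head on the grey box, with lobe ends at about top (324,205), (313,217) and (328,221). The flat black reset button is at about top (182,212). The selector with its upright bar is the right-hand one at (222,212). Now I'll measure them.

```bash
cat >> h.py <<'E'
def red(im,box):
    x0,y0,x1,y1=box;h=cv2.cvtColor(im,cv2.COLOR_BGR2HSV);k=8
    h=cv2.resize(im[y0:y1,x0:x1],None,fx=k,fy=k,interpolation=cv2.INTER_CUBIC)
    h=cv2.cvtColor(h,cv2.COLOR_BGR2HSV)
    m=(((h[...,0]<10)|(h[...,0]>170))&(h[...,1]>140)&(h[...,2]>60)).astype(np.uint8)
    c=max(cv2.findContours(m,cv2.RETR_EXTERNAL,cv2.CHAIN_APPROX_NONE)[0],key=cv2.contourArea)
    pts=(c[:,0,:]+.5)/k-.5+[x0,y0]
    return pts
def head(pts,n,z=0.100):
    W=np.array([onz(n,u,v,z)[:2] for u,v in pts])
    M=cv2.moments(W.astype(np.float32)*1000); c=np.array([M['m10'],M['m01']])/M['m00']/1000
    d=W-c;r=np.hypot(*d.T);a=np.arctan2(d[:,1],d[:,0])
    # 3-fold phase of the contour
    ph=np.angle(np.sum((r-r.mean())*np.exp(3j*a)))/3
    return c,ph,[(r[np.abs(np.angle(np.exp(1j*(a-ph-k*2*np.pi/3))))<.3].max()) for k in range(3)]
E
python3 - <<'E'
from h import *
t=cv2.imread("pics/top0.png");s=cv2.imread("pics/side0.png")
pt=red(t,(300,195,340,230));ps=red(s,(285,145,325,185))
c,ph,r=head(pt,"top",.098);print("top head",c,np.degrees(ph),r)
c,ph,r=head(ps,"side",.098);print("side head",c,np.degrees(ph),r)
# reset: dark blob
def dark(im,box,th=70):
    x0,y0,x1,y1=box;k=8
    g=cv2.cvtColor(cv2.resize(im[y0:y1,x0:x1],None,fx=k,fy=k,interpolation=cv2.INTER_CUBIC),cv2.COLOR_BGR2GRAY)
    c=max(cv2.findContours((g<th).astype(np.uint8),cv2.RETR_EXTERNAL,cv2.CHAIN_APPROX_NONE)[0],key=cv2.contourArea)
    (x,y),ax,an=cv2.fitEllipse(c);return np.array([(x+.5)/k-.5+x0,(y+.5)/k-.5+y0]),np.array(ax)/k
a,ax=dark(t,(174,203,192,221));b,bx=dark(s,(200,257,221,278),85)
print(a,ax,b,bx,"tri",tri(a,b),onz("top",*a,.084),onz("side",*b,.084))
# box corners from top, grey tops at z=.062
for nm,C in dict(es=[(108,95),(322,150),(272,358),(60,305)]).items():
    W=np.array([onz("top",290+x/6.5-.4,180+y/6.5-.4,.062)[:2] for x,y in C]);print(nm,W.mean(0),[np.linalg.norm(W[i]-W[i-1]) for i in range(4)],np.degrees(np.arctan2(*(W[0]-W[3])[::-1])))
C=[(425,95),(722,105),(716,328),(415,312)]
W=np.array([onz("top",165+(x-390)/4.8-.4,180+y/6.5-.4,.062)[:2] for x,y in C]);print("sw",W.mean(0),[np.linalg.norm(W[i]-W[i-1]) for i in range(4)],np.degrees(np.arctan2(*(W[0]-W[3])[::-1])),np.degrees(np.arctan2(*(W[0]-W[1])[::-1])))
yv=(W[0]-W[1]);yv/=np.linalg.norm(yv);print("reset pred",W.mean(0)+.06*yv)
for n,u,v,z in(("bolt",262,230,.06),("socket",260,202,.038),("barL",289,257,.012),("barR",335,268,.012)):print(n,onz("top",u,v,z))
E
```

```text
top head [ 0.52178708 -0.18522927] -15.571365769400158 [np.float64(0.03337818731234311), np.float64(0.03383806198278989), np.float64(0.033357613286278565)]
side head [ 0.5187738 -0.1880429] -12.125180395876543 [np.float64(0.03795979088935614), np.float64(0.04130855204730069), np.float64(0.033768034875337395)]
[181.60485744 211.23932171] [8.33449745 9.11893177] [210.15846443 265.47354031] [ 9.79129982 10.4237709 ] tri (array([0.53632763, 0.23844364, 0.07837255]), np.float64(0.0021183771534706605)) [0.5369972  0.23800625 0.084     ] [0.53236515 0.24087119 0.084     ]
es [ 0.52213363 -0.1846631 ] [np.float64(0.1032955118385634), np.float64(0.10562270862676894), np.float64(0.10242174865349699), np.float64(0.10387380172295632)] -14.099824339839822
sw [0.53500643 0.1787523 ] [np.float64(0.10401341266407485), np.float64(0.19323515923913762), np.float64(0.10671943339648086), np.float64(0.19477599649050295)] -3.483394990187173 87.82103913722968
reset pred [0.53728768 0.23870892]
bolt [ 0.4763028  -0.00715592  0.06      ]
socket [ 0.56470465 -0.00260426  0.038     ]
barL [ 0.38776017 -0.09383769  0.012     ]
barR [ 0.35085022 -0.24078216  0.012     ]
```

Target head axis is about (0.522, −0.185), and the box-corner centre (0.522, −0.185) agrees. The lobes measure 33–34 mm against the expected 34 mm. They lie at −15.6°, 104° and −136°. The reset button is at about (0.537, 0.238), and the box geometry predicts (0.537, 0.239). Both are within reach. Next I move above the head and shut the gripper.

```bash
cat >> h.py <<'E'
from scipy.spatial.transform import Rotation as Ro
def goto(x,y,z,yawdeg=None):
    o=readout.get_obs();R=Ro.from_euler('xyz',o["tcp_rot"])
    d=R.inv().apply(np.array([x,y,z])-o["position"])*1000
    print("t=%.2f"%o["time"],"pos",np.round(o["position"]*1000,1),"rpy",np.round(np.degrees(o["tcp_rot"]),1),"f",np.round(o["wrist_force"],1),"open",round(o["opening"]*1000,1))
    print("shift mm (tool)",np.round(d,1))
    if yawdeg is not None:
        print("wz",round(float(np.degrees(o["tcp_rot"][2]))-yawdeg,1),"tilt rotvec (tool,deg)",np.round(np.degrees((R.inv()*Ro.from_euler('xyz',[180,0,yawdeg],degrees=True)).as_rotvec()),2))
E
python3 -c "
from h import *
goto(.522,-.185,.160,-15.6)"
```

```text
t=0.10 pos [ 249.3 -545.1  221.9] rpy [-1.80e+02  1.00e-01 -6.54e+01] f [-0.5 -0.7 -0.1] open 88.1
shift mm (tool) [-214.  -397.7   62.3]
wz -49.8 tilt rotvec (tool,deg) [ -0.05   0.09 -49.83]
```

```bash
python3 -m crank '[{"tx":-0.0107,"ty":-0.0199,"grip":-1},{"tx":-0.0107,"ty":-0.0199,"grip":-1},{"tx":-0.0107,"ty":-0.0199,"grip":-1},{"tx":-0.0107,"ty":-0.0199,"grip":-1},{"tx":-0.0107,"ty":-0.0199,"grip":-1},{"tx":-0.0107,"ty":-0.0199,"grip":-1},{"tx":-0.0107,"ty":-0.0199,"grip":-1},{"tx":-0.0107,"ty":-0.0199,"grip":-1},{"tx":-0.0107,"ty":-0.0199,"grip":-1},{"tx":-0.0107,"ty":-0.0199,"grip":-1},{"tx":-0.0107,"ty":-0.0199,"grip":-1},{"tx":-0.0107,"ty":-0.0199,"grip":-1},{"tx":-0.0107,"ty":-0.0199,"grip":-1},{"tx":-0.0107,"ty":-0.0199,"grip":-1},{"tx":-0.0107,"ty":-0.0199,"grip":-1},{"tx":-0.0107,"ty":-0.0199,"grip":-1},{"tx":-0.0107,"ty":-0.0199,"grip":-1},{"tx":-0.0107,"ty":-0.0199,"grip":-1},{"tx":-0.0107,"ty":-0.0199,"grip":-1},{"tx":-0.0107,"ty":-0.0199,"grip":-1}]' 20
python3 -m crank '[{"wz":-6.2},{"wz":-6.2},{"wz":-6.2},{"wz":-6.2},{"wz":-6.2},{"wz":-6.2},{"wz":-6.2},{"wz":-6.2},{"tz":0},{"tz":0}]'
python3 -c "
from h import *
goto(.522,-.185,.140,-15.6);snap('side','side1');snap('top','top1')"
```

```text
t=0.10 pos [ 249.3 -545.1  221.9] rpy [-1.80e+02  1.00e-01 -6.54e+01] f [-0.5 -0.7 -0.1] open 88.1
shift mm (tool) [-214.  -397.7   82.3]
wz -49.8 tilt rotvec (tool,deg) [ -0.05   0.09 -49.83]schema error: expected keys tx, ty, tz, wx, wy, wz, grip
schema error: expected keys tx, ty, tz, wx, wy, wz, grip
```

Every row needs all seven keys, so I'll retype the moves.

```bash
python3 -m crank '[{"tx":-0.0107,"ty":-0.0199,"tz":0,"wx":0,"wy":0,"wz":-2.5,"grip":-1}]' 20
python3 -c "
from h import *
goto(.522,-.185,.160,-15.6)"
```

```text
time: 0.28
position: [0.2616, -0.5303, 0.2224]
tcp_rot: [3.14, -0.001, -1.101]
wrist_force: [-0.1, 0.9, -0.1]
opening: 0.0841
t=0.28 pos [ 261.6 -530.3  222.4] rpy [ 1.799e+02 -1.000e-01 -6.310e+01] f [-0.1  0.9 -0.1] open 84.1
shift mm (tool) [-190.  -388.6   61.4]
wz -47.5 tilt rotvec (tool,deg) [ 1.300e-01 -3.000e-02 -4.747e+01]
```

```bash
python3 -m crank '[{"tx":-0.01,"ty":-0.0204,"tz":0,"wx":0,"wy":0,"wz":0,"grip":-1},{"tx":-0.01,"ty":-0.0204,"tz":0,"wx":0,"wy":0,"wz":0,"grip":-1},{"tx":-0.01,"ty":-0.0204,"tz":0,"wx":0,"wy":0,"wz":0,"grip":-1},{"tx":-0.01,"ty":-0.0204,"tz":0,"wx":0,"wy":0,"wz":0,"grip":-1},{"tx":-0.01,"ty":-0.0204,"tz":0,"wx":0,"wy":0,"wz":0,"grip":-1},{"tx":-0.01,"ty":-0.0204,"tz":0,"wx":0,"wy":0,"wz":0,"grip":-1},{"tx":-0.01,"ty":-0.0204,"tz":0,"wx":0,"wy":0,"wz":0,"grip":-1},{"tx":-0.01,"ty":-0.0204,"tz":0,"wx":0,"wy":0,"wz":0,"grip":-1},{"tx":-0.01,"ty":-0.0204,"tz":0,"wx":0,"wy":0,"wz":0,"grip":-1},{"tx":-0.01,"ty":-0.0204,"tz":0,"wx":0,"wy":0,"wz":0,"grip":-1},{"tx":-0.01,"ty":-0.0204,"tz":0,"wx":0,"wy":0,"wz":0,"grip":-1},{"tx":-0.01,"ty":-0.0204,"tz":0,"wx":0,"wy":0,"wz":0,"grip":-1},{"tx":-0.01,"ty":-0.0204,"tz":0,"wx":0,"wy":0,"wz":0,"grip":-1},{"tx":-0.01,"ty":-0.0204,"tz":0,"wx":0,"wy":0,"wz":0,"grip":-1},{"tx":-0.01,"ty":-0.0204,"tz":0,"wx":0,"wy":0,"wz":0,"grip":-1},{"tx":-0.01,"ty":-0.0204,"tz":0,"wx":0,"wy":0,"wz":0,"grip":-1},{"tx":-0.01,"ty":-0.0204,"tz":0,"wx":0,"wy":0,"wz":0,"grip":-1},{"tx":-0.01,"ty":-0.0204,"tz":0,"wx":0,"wy":0,"wz":0,"grip":-1},{"tx":-0.01,"ty":-0.0204,"tz":0,"wx":0,"wy":0,"wz":0,"grip":-1}]' 20
python3 -m crank '[{"tx":0,"ty":0,"tz":0,"wx":0,"wy":0,"wz":-6,"grip":-1},{"tx":0,"ty":0,"tz":0.01,"wx":0,"wy":0,"wz":-6,"grip":-1},{"tx":0,"ty":0,"tz":0.01,"wx":0,"wy":0,"wz":-6,"grip":-1},{"tx":0,"ty":0,"tz":0.01,"wx":0,"wy":0,"wz":-6,"grip":-1},{"tx":0,"ty":0,"tz":0.01,"wx":0,"wy":0,"wz":-6,"grip":-1},{"tx":0,"ty":0,"tz":0.01,"wx":0,"wy":0,"wz":-6,"grip":-1},{"tx":0,"ty":0,"tz":0.01,"wx":0,"wy":0,"wz":-6,"grip":-1},{"tx":0,"ty":0,"tz":0,"wx":0,"wy":0,"wz":-5.3,"grip":-1},{"tx":0,"ty":0,"tz":0,"wx":0,"wy":0,"wz":0,"grip":-1},{"tx":0,"ty":0,"tz":0,"wx":0,"wy":0,"wz":0,"grip":-1}]' 20
python3 -c "
from h import *
goto(.522,-.185,.160,-15.6);s=snap('side','side1');t=snap('top','top1');goto(.522,-.185,.160,-15.6)
a=cv2.resize(s[90:210,240:370],None,fx=3,fy=3,interpolation=cv2.INTER_CUBIC);b=cv2.resize(t[140:260,270:400],None,fx=3,fy=3,interpolation=cv2.INTER_CUBIC);cv2.imwrite('pics/c3.png',np.hstack([a,b]))"
```

```text
time: 1.87
position: [0.5222, -0.181, 0.2225]
tcp_rot: [3.141, 0.0, -1.098]
wrist_force: [0.4, -0.3, 0.0]
opening: -0.0
time: 2.7
position: [0.5217, -0.182, 0.1626]
tcp_rot: [-3.141, 0.0, -0.276]
wrist_force: [-0.4, 0.2, -0.2]
opening: 0.0004
t=2.70 pos [ 521.7 -182.   162.6] rpy [-180.     0.   -15.8] f [-0.4  0.2 -0.2] open 0.4
shift mm (tool) [1.1 2.8 2.6]
wz -0.2 tilt rotvec (tool,deg) [-0.01  0.02 -0.19]
t=2.80 pos [ 522.1 -182.2  163. ] rpy [180.   -0.  -15.8] f [-0.3  0.   0. ] open 0.5
shift mm (tool) [0.7 2.7 3. ]
wz -0.2 tilt rotvec (tool,deg) [ 0.   -0.04 -0.18]
```

View pics/c3.png

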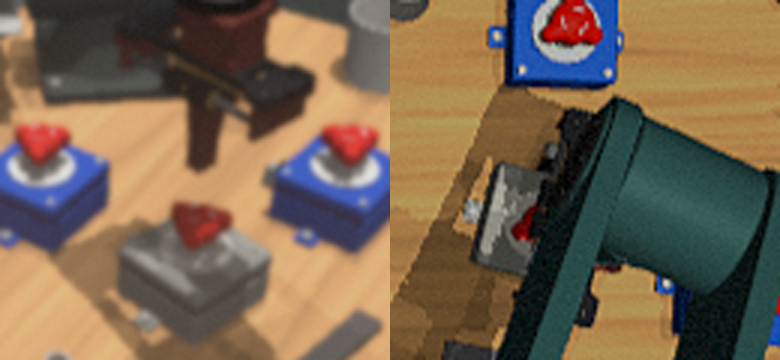

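The side view shows the shut fingers at crop (202,165), directly above the red head of the grey box at (200,220). I'll centre and descend to just above the dome.

```bash
python3 -m crank '[{"tx":0.0008,"ty":0.0028,"tz":0.008,"wx":0,"wy":0,"wz":0,"grip":-1},{"tx":0,"ty":0,"tz":0.01,"wx":0,"wy":0,"wz":0,"grip":-1},{"tx":0,"ty":0,"tz":0.01,"wx":0,"wy":0,"wz":0,"grip":-1},{"tx":0,"ty":0,"tz":0.01,"wx":0,"wy":0,"wz":0,"grip":-1},{"tx":0,"ty":0,"tz":0.008,"wx":0,"wy":0,"wz":0,"grip":-1},{"tx":0,"ty":0,"tz":0,"wx":0,"wy":0,"wz":0,"grip":-1},{"tx":0,"ty":0,"tz":0,"wx":0,"wy":0,"wz":0,"grip":-1}]'
python3 -m crank '[{"tx":0,"ty":0,"tz":0.004,"wx":0,"wy":0,"wz":0,"grip":-1},{"tx":0,"ty":0,"tz":0.004,"wx":0,"wy":0,"wz":0,"grip":-1},{"tx":0,"ty":0,"tz":0,"wx":0,"wy":0,"wz":0,"grip":-1},{"tx":0,"ty":0,"tz":0,"wx":0,"wy":0,"wz":0,"grip":-1}]'
python3 -c "
from h import *
goto(.522,-.185,.098,-15.6)"
```

```text
time: 3.38
position: [0.5212, -0.1847, 0.1157]
tcp_rot: [-3.141, 0.002, -0.273]
wrist_force: [0.5, 0.4, -0.1]
opening: 0.0003
time: 3.72
position: [0.5219, -0.185, 0.1087]
tcp_rot: [-3.142, -0.0, -0.273]
wrist_force: [0.3, 0.7, 0.2]
opening: 0.0003
t=3.72 pos [ 521.9 -185.   108.7] rpy [-180.    -0.   -15.6] f [0.3 0.7 0.2] open 0.3
shift mm (tool) [ 0.1 -0.  10.7]
wz -0.0 tilt rotvec (tool,deg) [-0.   -0.01 -0.03]
```

```bash
python3 -m crank '[{"tx":0,"ty":0,"tz":0.003,"wx":0,"wy":0,"wz":0,"grip":-1},{"tx":0,"ty":0,"tz":0.003,"wx":0,"wy":0,"wz":0,"grip":-1},{"tx":0,"ty":0,"tz":0,"wx":0,"wy":0,"wz":0,"grip":-1},{"tx":0,"ty":0,"tz":0,"wx":0,"wy":0,"wz":0,"grip":-1}]'
python3 -m crank '[{"tx":0,"ty":0,"tz":0.003,"wx":0,"wy":0,"wz":0,"grip":-1},{"tx":0,"ty":0,"tz":0.002,"wx":0,"wy":0,"wz":0,"grip":-1},{"tx":0,"ty":0,"tz":0,"wx":0,"wy":0,"wz":0,"grip":-1},{"tx":0,"ty":0,"tz":0,"wx":0,"wy":0,"wz":0,"grip":-1}]'
```

```text
time: 4.05
position: [0.5222, -0.1851, 0.1035]
tcp_rot: [3.142, -0.001, -0.273]
wrist_force: [-1.9, 0.7, 6.7]
opening: 0.0006
time: 4.38
position: [0.5221, -0.1851, 0.0986]
tcp_rot: [3.141, -0.001, -0.273]
wrist_force: [-1.3, 1.3, 8.8]
opening: 0.0002
```

```bash
python3 -m crank '[{"tx":0,"ty":0,"tz":0.0015,"wx":0,"wy":0,"wz":0,"grip":-1},{"tx":0,"ty":0,"tz":0.0015,"wx":0,"wy":0,"wz":0,"grip":-1},{"tx":0,"ty":0,"tz":0,"wx":0,"wy":0,"wz":0,"grip":-1},{"tx":0,"ty":0,"tz":0,"wx":0,"wy":0,"wz":0,"grip":-1}]'
```

```text
time: 4.72
position: [0.5223, -0.1852, 0.0971]
tcp_rot: [3.141, -0.002, -0.273]
wrist_force: [-4.6, 1.4, 22.2]
opening: 0.0006
```

The force rose to 22 N at z = 0.097, so the head is on its bottom stop. I'll lift off and check that it stays latched.

```bash
python3 -m crank '[{"tx":0,"ty":0,"tz":-0.005,"wx":0,"wy":0,"wz":0,"grip":-1},{"tx":0,"ty":0,"tz":-0.01,"wx":0,"wy":0,"wz":0,"grip":-1},{"tx":0,"ty":0,"tz":-0.015,"wx":0,"wy":0,"wz":0,"grip":-1},{"tx":0,"ty":0,"tz":-0.01,"wx":0,"wy":0,"wz":0,"grip":-1},{"tx":0,"ty":0,"tz":0,"wx":0,"wy":0,"wz":0,"grip":-1},{"tx":0,"ty":0,"tz":0,"wx":0,"wy":0,"wz":0,"grip":-1},{"tx":0,"ty":0,"tz":0,"wx":0,"wy":0,"wz":0,"grip":-1},{"tx":0,"ty":0,"tz":0,"wx":0,"wy":0,"wz":0,"grip":-1}]'
python3 - <<'E'
from h import *
s=snap('side','side2')
a=cv2.resize(s[120:210,260:350],None,fx=4,fy=4,interpolation=cv2.INTER_CUBIC);b=cv2.resize(cv2.imread('pics/side0.png')[120:210,260:350],None,fx=4,fy=4,interpolation=cv2.INTER_CUBIC);cv2.imwrite('pics/c4.png',np.hstack([b,a]))
for f in('side0','side1','side2'):
    p=red(cv2.imread(f'pics/{f}.png'),(285,145,325,185));print(f,p.min(0),p.max(0),p.mean(0))
a=np.deg2rad(-15.6);c=np.array([.522,-.185])
tgt=c+.0405*np.array([np.cos(a),np.sin(a)])-.027*np.array([np.sin(a),-np.cos(a)]);print(tgt)
goto(*tgt,.128,-15.6)
print(proj('side',[.522,-.185,.108]),proj('side',[.522,-.185,.1]))
E
```

```text
time: 5.38
position: [0.5212, -0.1847, 0.1339]
tcp_rot: [-3.141, 0.001, -0.273]
wrist_force: [0.4, -0.1, 0.6]
opening: 0.0001
side0 [296.8125 156.4375] [317.0625 171.9375] [306.05748821 163.06574292]
side1 [297.1875 157.0625] [316.6875 172.0625] [306.45427852 163.24846197]
side2 [297.0625 159.5625] [316.0625 174.1875] [306.11330831 165.66498268]
[ 0.56826892 -0.16988586]
t=5.43 pos [ 521.2 -184.7  133.9] rpy [-1.80e+02  1.00e-01 -1.56e+01] f [ 0.4 -0.6  0.2] open 0.4
shift mm (tool) [ 41.3 -27.    5.8]
wz -0.0 tilt rotvec (tool,deg) [-0.02  0.09 -0.03]
[304.96645638 160.71234114] [304.7359926  162.91021016]
```

View pics/c4.png

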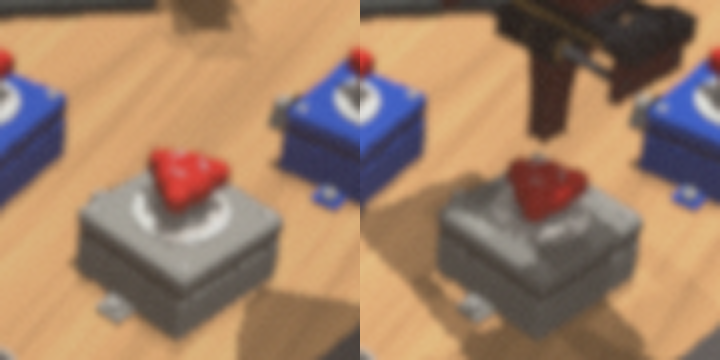

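The head now sits 2.3 px lower in the side view (163.1 → 165.7), which is about 8 mm, so it is latched with the hand off. I'll place the shut fingertips beside the far lobe, on its counter-clockwise side.

```bash
python3 -m crank '[{"tx":0.0138,"ty":-0.009,"tz":0,"wx":0,"wy":0,"wz":0,"grip":-1},{"tx":0.0138,"ty":-0.009,"tz":0,"wx":0,"wy":0,"wz":0,"grip":-1},{"tx":0.0137,"ty":-0.009,"tz":0,"wx":0,"wy":0,"wz":0,"grip":-1},{"tx":0,"ty":0,"tz":0.005,"wx":0,"wy":0,"wz":0,"grip":-1},{"tx":0,"ty":0,"tz":0.01,"wx":0,"wy":0,"wz":0,"grip":-1},{"tx":0,"ty":0,"tz":0.01,"wx":0,"wy":0,"wz":0,"grip":-1},{"tx":0,"ty":0,"tz":0.01,"wx":0,"wy":0,"wz":0,"grip":-1},{"tx":0,"ty":0,"tz":0.01,"wx":0,"wy":0,"wz":0,"grip":-1},{"tx":0,"ty":0,"tz":0.01,"wx":0,"wy":0,"wz":0,"grip":-1},{"tx":0,"ty":0,"tz":0,"wx":0,"wy":0,"wz":0,"grip":-1},{"tx":0,"ty":0,"tz":0,"wx":0,"wy":0,"wz":0,"grip":-1}]'
python3 - <<'E'
from h import *
goto(0.5683,-.1699,.078,-15.6)
s=snap('side','side3');t=snap('top','top3')
a=cv2.resize(s[120:210,260:350],None,fx=4,fy=4,interpolation=cv2.INTER_CUBIC);b=cv2.resize(t[165:255,270:360],None,fx=4,fy=4,interpolation=cv2.INTER_CUBIC);cv2.imwrite('pics/c5.png',np.hstack([a,b]))
E
```

```text
time: 6.35
position: [0.5679, -0.1699, 0.0786]
tcp_rot: [-3.141, 0.002, -0.273]
wrist_force: [-0.4, 0.3, 1.2]
opening: 0.0001
t=6.35 pos [ 567.9 -169.9   78.6] rpy [-1.80e+02  1.00e-01 -1.57e+01] f [-0.4  0.3  1.2] open 0.1
shift mm (tool) [ 0.3 -0.1  0.6]
wz -0.1 tilt rotvec (tool,deg) [-0.02  0.12 -0.05]
```

View pics/c5.png

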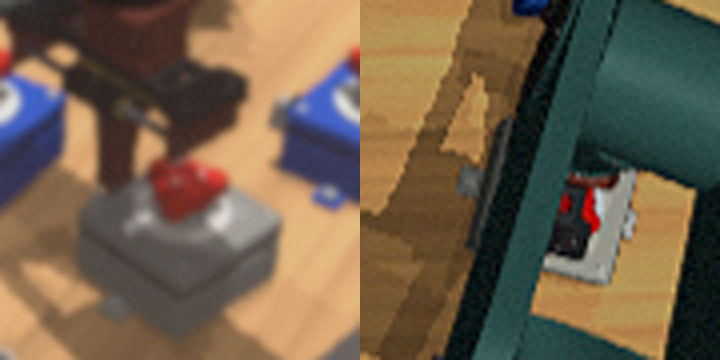

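The finger stands behind the far lobe, clear of the head, with no contact force. I'll close the 8 mm gap, then sweep clockwise on an arc about the head's axis.

```bash
python3 -m crank '[{"tx":0,"ty":0.003,"tz":0,"wx":0,"wy":0,"wz":0,"grip":-1},{"tx":0,"ty":0.003,"tz":0,"wx":0,"wy":0,"wz":0,"grip":-1},{"tx":0,"ty":0.002,"tz":0,"wx":0,"wy":0,"wz":0,"grip":-1},{"tx":0,"ty":0,"tz":0,"wx":0,"wy":0,"wz":0,"grip":-1}]'
python3 -m crank '[{"tx":0.00094,"ty":0.00215,"tz":0,"wx":0,"wy":0,"wz":3,"grip":-1},{"tx":0.00094,"ty":0.00215,"tz":0,"wx":0,"wy":0,"wz":3,"grip":-1},{"tx":0.00094,"ty":0.00215,"tz":0,"wx":0,"wy":0,"wz":3,"grip":-1},{"tx":0.00094,"ty":0.00215,"tz":0,"wx":0,"wy":0,"wz":3,"grip":-1},{"tx":0,"ty":0,"tz":0,"wx":0,"wy":0,"wz":0,"grip":-1}]'
python3 - <<'E'
from h import *
goto(0.5683,-.1699,.078,-15.6)
o=readout.get_obs();print(o["position"][:2]-[.522,-.185])
s=snap('side','side4');t=snap('top','top4')
a=cv2.resize(s[120:210,260:350],None,fx=4,fy=4,interpolation=cv2.INTER_CUBIC);b=cv2.resize(t[165:255,270:360],None,fx=4,fy=4,interpolation=cv2.INTER_CUBIC);cv2.imwrite('pics/c6.png',np.hstack([a,b]))
E
```

```text
time: 6.78
position: [0.5669, -0.1785, 0.0801]
tcp_rot: [3.141, -0.001, -0.273]
wrist_force: [-0.5, -0.2, 0.5]
opening: 0.0003
time: 7.2
position: [0.5674, -0.1876, 0.0798]
tcp_rot: [-3.142, -0.0, -0.484]
wrist_force: [-0.3, 0.8, 0.2]
opening: 0.0005
t=7.20 pos [ 567.4 -187.6   79.8] rpy [-180.    -0.   -27.8] f [-0.3  0.8  0.2] open 0.5
shift mm (tool) [ -7.5 -16.1   1.8]
wz -12.2 tilt rotvec (tool,deg) [  0.    -0.03 -12.16]
[ 0.04543546 -0.00264881]
```

View pics/c6.png

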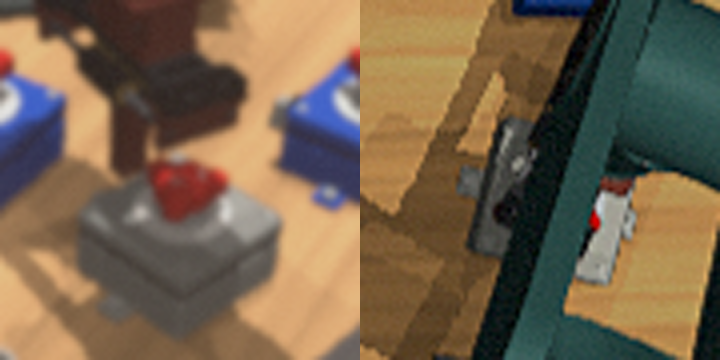

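```bash
python3 - <<'E'
from h import *
for f in('side0','side2','side3','side4'):
    p=red(cv2.imread(f'pics/{f}.png'),(285,145,325,185)); c,ph,r=head(p,'side',.098 if f=='side0' else .09);print(f,c,np.degrees(ph),r,p.min(0),p.max(0))
E
python3 -m crank '[{"tx":0.00094,"ty":0.00215,"tz":0,"wx":0,"wy":0,"wz":3,"grip":-1},{"tx":0.00094,"ty":0.00215,"tz":0,"wx":0,"wy":0,"wz":3,"grip":-1},{"tx":0.00094,"ty":0.00215,"tz":0,"wx":0,"wy":0,"wz":3,"grip":-1},{"tx":0.00094,"ty":0.00215,"tz":0,"wx":0,"wy":0,"wz":3,"grip":-1},{"tx":0,"ty":0,"tz":0,"wx":0,"wy":0,"wz":0,"grip":-1}]'
python3 - <<'E'
from h import *
goto(0.522,-.185,.078)
s=snap('side','side5')
a=cv2.resize(s[120:210,260:350],None,fx=6,fy=6,interpolation=cv2.INTER_CUBIC);cv2.imwrite('pics/c7.png',a)
for f in('side5',):
    p=red(cv2.imread(f'pics/{f}.png'),(285,145,325,185)); c,ph,r=head(p,'side',.09);print(f,c,np.degrees(ph),r,p.min(0),p.max(0))
E
```

```text
side0 [ 0.5187738 -0.1880429] -12.125180395876543 [np.float64(0.03795979088935614), np.float64(0.04130855204730069), np.float64(0.033768034875337395)] [296.8125 156.4375] [317.0625 171.9375]
side2 [ 0.51756667 -0.18485213] -18.622727006639 [np.float64(0.03550131105385876), np.float64(0.03811386494344103), np.float64(0.033443252024918046)] [297.0625 159.5625] [316.0625 174.1875]
side3 [ 0.51801542 -0.18671365] -19.687263240698236 [np.float64(0.0359304043937755), np.float64(0.03991208280047083), np.float64(0.0339148117940863)] [297.1875 159.0625] [316.6875 174.0625]
side4 [ 0.51804964 -0.1856303 ] -16.43446280239451 [np.float64(0.03606964042547417), np.float64(0.03880811528008839), np.float64(0.034885051784249325)] [296.6875 159.1875] [316.6875 174.1875]
time: 7.72
position: [0.5659, -0.1966, 0.0797]
tcp_rot: [-3.142, -0.0, -0.692]
wrist_force: [-0.4, -1.3, -0.2]
opening: 0.0008
t=7.72 pos [ 565.9 -196.6   79.7] rpy [-180.    -0.   -39.7] f [-0.4 -1.3 -0.2] open 0.8
shift mm (tool) [-41.2  19.1   1.7]
side5 [ 0.51855481 -0.18537578] -17.364502188414075 [np.float64(0.038712628780855844), np.float64(0.03854440077236403), np.float64(0.0342030576830275)] [296.5625 159.1875] [316.3125 174.0625]
```

View pics/c7.png

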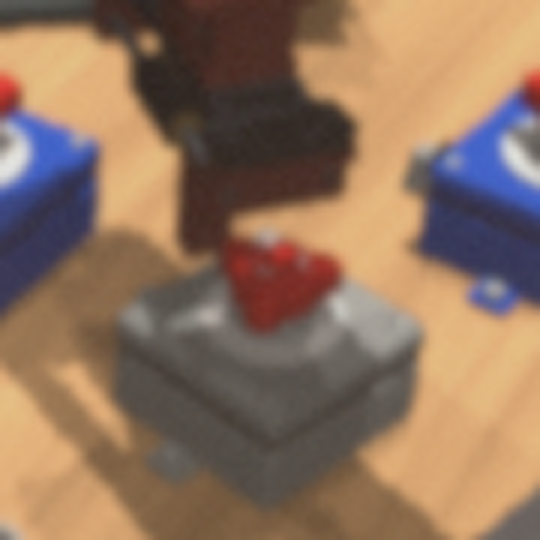

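The head has not turned and there is no force. In the picture the shut fingertip is slimmer along the jaw axis than I assumed, so it is passing outside the lobe. I'll measure it.

```bash
python3 - <<'E'
from h import *
for f,yaw,tcp in(('side1',-15.8,(.5219,-.1821,.1628)),('side2',-15.6,(.5212,-.1847,.1339)),('side4',-27.8,(.5674,-.1876,.0798)),('side5',-39.7,(.5659,-.1966,.0797))):
    im=cv2.imread(f'pics/{f}.png').astype(int)
    tcp=np.array(tcp)
    a=np.radians(yaw);tx=np.array([np.cos(a),np.sin(a),0]);ty=np.array([np.sin(a),-np.cos(a),0])
    for h in(.006,.012):
        q=tcp+[0,0,h];u,v=proj('side',q)
        row=cv2.GaussianBlur(im.astype(np.float32),(1,3),0)[int(round(v)),int(u)-20:int(u)+21].sum(1)
        sx=np.abs(proj('side',q+tx*.01)-proj('side',q))[0]/10;sy=np.abs(proj('side',q+ty*.01)-proj('side',q))[0]/10
        g=np.interp(np.arange(0,40,.1),np.arange(41),row);k=200
        th=300
        l=k; 
        while l>0 and g[l]<th:l-=1
        r=k
        while r<399 and g[r]<th:r+=1
        print(f,h,"tcp col",round(u,1),"row",round(v,1),"edges",int(u)-20+l/10,int(u)-20+r/10,"width",(r-l)/10,"px/mm x,y",sx.round(3),sy.round(3),g[k])
E
```

```text
side1 0.006 tcp col 306.3 row 143.8 edges 301.9 310.8 width 8.9 px/mm x,y 0.262 0.25 150.0
side1 0.012 tcp col 306.5 row 142.0 edges 301.9 311.5 width 9.6 px/mm x,y 0.263 0.251 137.0
side2 0.006 tcp col 306.1 row 151.9 edges 301.7 310.6 width 8.9 px/mm x,y 0.258 0.244 161.25
side2 0.012 tcp col 306.3 row 150.1 edges 301.7 311.2 width 9.5 px/mm x,y 0.259 0.245 146.75
side4 0.006 tcp col 291.2 row 161.1 edges 287.2 308.7 width 21.5 px/mm x,y 0.181 0.283 157.0
side4 0.012 tcp col 291.3 row 159.5 edges 287.1 301.8 width 14.7 px/mm x,y 0.182 0.284 151.5
side5 0.006 tcp col 293.1 row 159.8 edges 289.4 301.7 width 12.3 px/mm x,y 0.119 0.313 171.75
side5 0.012 tcp col 293.3 row 158.2 edges 289.2 298.5 width 9.3 px/mm x,y 0.12 0.314 156.25
```

Measured tip size is about 18 mm (jaw axis) × 16.5 mm. The inner face ran at about 31.5 mm radius, so it slid past the lobe's round end. I'll retrace the arc and come back with the finger centre 35 mm from the axis.

```bash
python3 -m crank '[{"tx":-0.00105,"ty":-0.0021,"tz":0,"wx":0,"wy":0,"wz":-3,"grip":-1},{"tx":-0.00105,"ty":-0.0021,"tz":0,"wx":0,"wy":0,"wz":-3,"grip":-1},{"tx":-0.00105,"ty":-0.0021,"tz":0,"wx":0,"wy":0,"wz":-3,"grip":-1},{"tx":-0.00105,"ty":-0.0021,"tz":0,"wx":0,"wy":0,"wz":-3,"grip":-1},{"tx":-0.00105,"ty":-0.0021,"tz":0,"wx":0,"wy":0,"wz":-3,"grip":-1},{"tx":-0.00105,"ty":-0.0021,"tz":0,"wx":0,"wy":0,"wz":-3,"grip":-1},{"tx":-0.00105,"ty":-0.0021,"tz":0,"wx":0,"wy":0,"wz":-3,"grip":-1},{"tx":-0.00105,"ty":-0.0021,"tz":0,"wx":0,"wy":0,"wz":-3,"grip":-1},{"tx":0,"ty":-0.003,"tz":0,"wx":0,"wy":0,"wz":0,"grip":-1},{"tx":0,"ty":-0.002,"tz":0,"wx":0,"wy":0,"wz":0,"grip":-1},{"tx":0,"ty":0,"tz":0,"wx":0,"wy":0,"wz":0,"grip":-1}]'
python3 - <<'E'
from h import *
a=np.deg2rad(-15.6);c=np.array([.522,-.185])
tgt=c+.035*np.array([np.cos(a),np.sin(a)])-.024*np.array([np.sin(a),-np.cos(a)])
goto(*tgt,.078,-15.6)
E
```

```text
time: 8.68
position: [0.5682, -0.1725, 0.0797]
tcp_rot: [-3.141, 0.0, -0.273]
wrist_force: [0.6, 0.1, 0.1]
opening: 0.0005
t=8.68 pos [ 568.2 -172.5   79.7] rpy [-180.     0.   -15.6] f [0.6 0.1 0.1] open 0.5
shift mm (tool) [-6.1  0.5  1.7]
wz -0.0 tilt rotvec (tool,deg) [-0.02  0.   -0.04]
```

```bash
python3 -m crank '[{"tx":-0.003,"ty":0,"tz":0.001,"wx":0,"wy":0,"wz":0,"grip":-1},{"tx":-0.003,"ty":0,"tz":0,"wx":0,"wy":0,"wz":0,"grip":-1},{"tx":0,"ty":0,"tz":0,"wx":0,"wy":0,"wz":0,"grip":-1},{"tx":0,"ty":0.003,"tz":0,"wx":0,"wy":0,"wz":0,"grip":-1},{"tx":0,"ty":0.003,"tz":0,"wx":0,"wy":0,"wz":0,"grip":-1},{"tx":0,"ty":0,"tz":0,"wx":0,"wy":0,"wz":0,"grip":-1}]'
python3 -m crank '[{"tx":0.0009,"ty":0.00186,"tz":0,"wx":0,"wy":0,"wz":3,"grip":-1},{"tx":0.0009,"ty":0.00186,"tz":0,"wx":0,"wy":0,"wz":3,"grip":-1},{"tx":0.0009,"ty":0.00186,"tz":0,"wx":0,"wy":0,"wz":3,"grip":-1},{"tx":0.0009,"ty":0.00186,"tz":0,"wx":0,"wy":0,"wz":3,"grip":-1},{"tx":0.0009,"ty":0.00186,"tz":0,"wx":0,"wy":0,"wz":3,"grip":-1},{"tx":0,"ty":0,"tz":0,"wx":0,"wy":0,"wz":0,"grip":-1}]'
python3 - <<'E'
from h import *
goto(0.522,-.185,.078)
s=snap('side','side6')
a=cv2.resize(s[120:210,260:350],None,fx=6,fy=6,interpolation=cv2.INTER_CUBIC);cv2.imwrite('pics/c8.png',a)
E
```

```text
time: 9.18
position: [0.5606, -0.1776, 0.0787]
tcp_rot: [-3.141, -0.0, -0.274]
wrist_force: [1.1, 1.3, 0.3]
opening: 0.0004
time: 9.68
position: [0.5618, -0.1874, 0.0787]
tcp_rot: [-3.141, -0.0, -0.537]
wrist_force: [1.9, 2.4, 0.4]
opening: 0.0002
t=9.68 pos [ 561.8 -187.4   78.7] rpy [-179.9   -0.   -30.8] f [1.9 2.4 0.4] open 0.2
shift mm (tool) [-35.5  18.3   0.7]
```

View pics/c8.png

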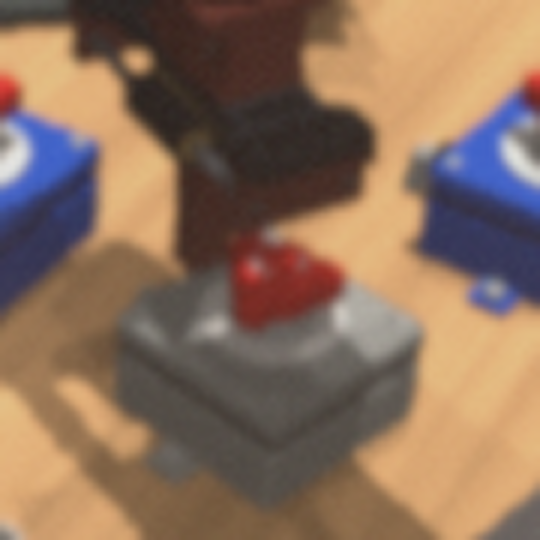

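There is a reaction of about 3 N against the push direction, and the head has begun to turn (its near lobe has moved left). I'll continue the arc.

```bash
python3 -m crank '[{"tx":0.0009,"ty":0.00186,"tz":0,"wx":0,"wy":0,"wz":3,"grip":-1},{"tx":0.0009,"ty":0.00186,"tz":0,"wx":0,"wy":0,"wz":3,"grip":-1},{"tx":0.0009,"ty":0.00186,"tz":0,"wx":0,"wy":0,"wz":3,"grip":-1},{"tx":0.0009,"ty":0.00186,"tz":0,"wx":0,"wy":0,"wz":3,"grip":-1},{"tx":0.0009,"ty":0.00186,"tz":0,"wx":0,"wy":0,"wz":3,"grip":-1},{"tx":0,"ty":0,"tz":0,"wx":0,"wy":0,"wz":0,"grip":-1}]'
python3 -m crank '[{"tx":0.0009,"ty":0.00186,"tz":0,"wx":0,"wy":0,"wz":3,"grip":-1},{"tx":0.0009,"ty":0.00186,"tz":0,"wx":0,"wy":0,"wz":3,"grip":-1},{"tx":0,"ty":0,"tz":0,"wx":0,"wy":0,"wz":0,"grip":-1},{"tx":0,"ty":0,"tz":0,"wx":0,"wy":0,"wz":0,"grip":-1}]'
python3 - <<'E'
from h import *
goto(0.522,-.185,.078)
s=snap('side','side7')
a=cv2.resize(s[120:210,260:350],None,fx=6,fy=6,interpolation=cv2.INTER_CUBIC);cv2.imwrite('pics/c9.png',a)
for f in('side0','side2','side6','side7'):
    p=red(cv2.imread(f'pics/{f}.png'),(285,145,325,185));print(f,p.min(0),p.max(0),head(p,'side',.09)[1]*57.3)
E
```

```text
time: 10.23
position: [0.5601, -0.1981, 0.0789]
tcp_rot: [-3.141, -0.001, -0.797]
wrist_force: [2.0, 0.4, 0.0]
opening: 0.0002
time: 10.57
position: [0.5589, -0.2018, 0.0789]
tcp_rot: [-3.141, -0.002, -0.898]
wrist_force: [3.6, -0.2, -0.1]
opening: 0.0005
t=10.57 pos [ 558.9 -201.8   78.9] rpy [-1.799e+02 -1.000e-01 -5.150e+01] f [ 3.6 -0.2 -0.1] open 0.5
shift mm (tool) [-36.1  18.4   0.9]
side0 [296.8125 156.4375] [317.0625 171.9375] -12.126075010524305
side2 [297.0625 159.5625] [316.0625 174.1875] -18.624098782647128
side6 [297.5625 158.5625] [316.6875 173.6875] -28.348119160605254
side7 [297.0625 154.6875] [316.6875 170.4375] -44.88863436864368
```

View pics/c9.png

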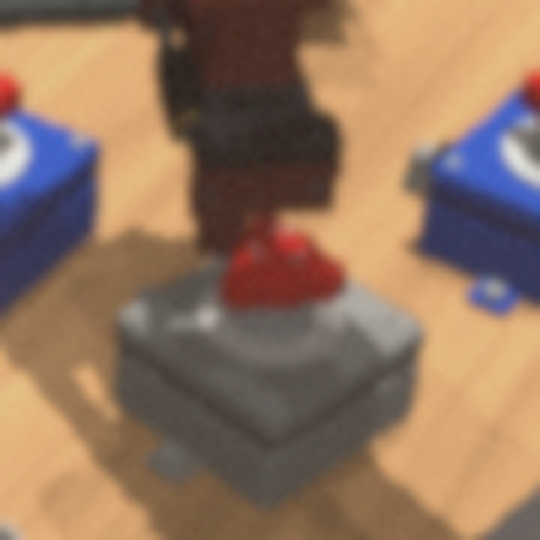

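The head has popped out (it is 3.3 px higher than latched) and is turned about 30°. I'll retrace the arc so the head follows back, then move clear and up.

```bash
python3 -m crank '[{"tx":-0.001,"ty":-0.0018,"tz":0,"wx":0,"wy":0,"wz":-3,"grip":-1},{"tx":-0.001,"ty":-0.0018,"tz":0,"wx":0,"wy":0,"wz":-3,"grip":-1},{"tx":-0.001,"ty":-0.0018,"tz":0,"wx":0,"wy":0,"wz":-3,"grip":-1},{"tx":-0.001,"ty":-0.0018,"tz":0,"wx":0,"wy":0,"wz":-3,"grip":-1},{"tx":-0.001,"ty":-0.0018,"tz":0,"wx":0,"wy":0,"wz":-3,"grip":-1},{"tx":-0.001,"ty":-0.0018,"tz":0,"wx":0,"wy":0,"wz":-3,"grip":-1},{"tx":-0.001,"ty":-0.0018,"tz":0,"wx":0,"wy":0,"wz":-3,"grip":-1},{"tx":-0.001,"ty":-0.0018,"tz":0,"wx":0,"wy":0,"wz":-3,"grip":-1},{"tx":-0.001,"ty":-0.0018,"tz":0,"wx":0,"wy":0,"wz":-3,"grip":-1},{"tx":-0.001,"ty":-0.0018,"tz":0,"wx":0,"wy":0,"wz":-3,"grip":-1},{"tx":-0.001,"ty":-0.0018,"tz":0,"wx":0,"wy":0,"wz":-3,"grip":-1},{"tx":-0.001,"ty":-0.0018,"tz":0,"wx":0,"wy":0,"wz":-3,"grip":-1},{"tx":0.001,"ty":-0.003,"tz":0,"wx":0,"wy":0,"wz":0,"grip":-1},{"tx":0.002,"ty":-0.003,"tz":0,"wx":0,"wy":0,"wz":0,"grip":-1},{"tx":0.002,"ty":-0.002,"tz":0,"wx":0,"wy":0,"wz":0,"grip":-1},{"tx":0,"ty":0,"tz":0,"wx":0,"wy":0,"wz":0,"grip":-1},{"tx":0,"ty":0,"tz":0,"wx":0,"wy":0,"wz":0,"grip":-1},{"tx":0,"ty":0,"tz":0,"wx":0,"wy":0,"wz":0,"grip":-1},{"tx":0,"ty":0,"tz":0,"wx":0,"wy":0,"wz":0,"grip":-1}]'
python3 - <<'E'
from h import *
goto(0.522,-.185,.078)
s=snap('side','side8')
a=cv2.resize(s[120:210,260:350],None,fx=6,fy=6,interpolation=cv2.INTER_CUBIC);cv2.imwrite('pics/c10.png',a)
for f in('side0','side8'):
    p=red(cv2.imread(f'pics/{f}.png'),(285,145,325,185));print(f,p.min(0),p.max(0),head(p,'side',.098)[1]*57.3)
E
```

```text
time: 12.2
position: [0.5674, -0.1709, 0.0786]
tcp_rot: [-3.142, 0.0, -0.273]
wrist_force: [-0.3, -1.3, -0.8]
opening: 0.0001
t=12.20 pos [ 567.4 -170.9   78.6] rpy [-180.     0.   -15.6] f [-0.3 -1.3 -0.8] open 0.1
shift mm (tool) [-39.9  25.8   0.6]
side0 [296.8125 156.4375] [317.0625 171.9375] -12.126073553551857
side8 [297.0625 156.3125] [317.0625 172.0625] -8.197513800332015
```

View pics/c10.png

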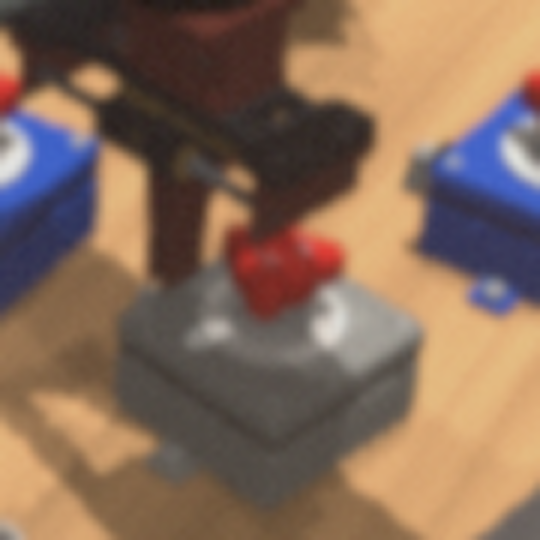

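The head is out again: its outline extents match the starting picture within 0.3 px, and it has turned back. The fingers are clear. Now up and over to the reset button.

```bash
python3 -m crank '[{"tx":0,"ty":0,"tz":-0.01,"wx":0,"wy":0,"wz":0,"grip":-1},{"tx":0,"ty":0,"tz":-0.015,"wx":0,"wy":0,"wz":0,"grip":-1},{"tx":0,"ty":0,"tz":-0.02,"wx":0,"wy":0,"wz":0,"grip":-1},{"tx":0,"ty":0,"tz":-0.02,"wx":0,"wy":0,"wz":0,"grip":-1},{"tx":0,"ty":0,"tz":-0.01,"wx":0,"wy":0,"wz":0,"grip":-1},{"tx":0,"ty":0,"tz":0,"wx":0,"wy":0,"wz":0,"grip":-1},{"tx":0,"ty":0,"tz":0,"wx":0,"wy":0,"wz":0,"grip":-1}]'
python3 -c "
from h import *
goto(.537,.238,.150)"
```

```text
time: 12.83
position: [0.5678, -0.171, 0.1542]
tcp_rot: [3.141, -0.001, -0.273]
wrist_force: [0.3, -0.5, 0.1]
opening: 0.0005
t=12.83 pos [ 567.8 -171.   154.2] rpy [ 1.80e+02 -1.00e-01 -1.56e+01] f [ 0.3 -0.5  0.1] open 0.5
shift mm (tool) [-139.9 -385.6    4. ]
```

```bash
python3 -m crank '[{"tx":-0.0078,"ty":-0.0214,"tz":0,"wx":0,"wy":0,"wz":0,"grip":-1},{"tx":-0.0078,"ty":-0.0214,"tz":0,"wx":0,"wy":0,"wz":0,"grip":-1},{"tx":-0.0078,"ty":-0.0214,"tz":0,"wx":0,"wy":0,"wz":0,"grip":-1},{"tx":-0.0078,"ty":-0.0214,"tz":0,"wx":0,"wy":0,"wz":0,"grip":-1},{"tx":-0.0078,"ty":-0.0214,"tz":0,"wx":0,"wy":0,"wz":0,"grip":-1},{"tx":-0.0078,"ty":-0.0214,"tz":0,"wx":0,"wy":0,"wz":0,"grip":-1},{"tx":-0.0078,"ty":-0.0214,"tz":0,"wx":0,"wy":0,"wz":0,"grip":-1},{"tx":-0.0078,"ty":-0.0214,"tz":0,"wx":0,"wy":0,"wz":0,"grip":-1},{"tx":-0.0078,"ty":-0.0214,"tz":0,"wx":0,"wy":0,"wz":0,"grip":-1},{"tx":-0.0078,"ty":-0.0214,"tz":0,"wx":0,"wy":0,"wz":0,"grip":-1},{"tx":-0.0078,"ty":-0.0214,"tz":0,"wx":0,"wy":0,"wz":0,"grip":-1},{"tx":-0.0078,"ty":-0.0214,"tz":0,"wx":0,"wy":0,"wz":0,"grip":-1},{"tx":-0.0078,"ty":-0.0214,"tz":0,"wx":0,"wy":0,"wz":0,"grip":-1},{"tx":-0.0078,"ty":-0.0214,"tz":0,"wx":0,"wy":0,"wz":0,"grip":-1},{"tx":-0.0078,"ty":-0.0214,"tz":0,"wx":0,"wy":0,"wz":0,"grip":-1},{"tx":-0.0078,"ty":-0.0214,"tz":0,"wx":0,"wy":0,"wz":0,"grip":-1},{"tx":-0.0078,"ty":-0.0214,"tz":0,"wx":0,"wy":0,"wz":0,"grip":-1},{"tx":-0.0078,"ty":-0.0214,"tz":0,"wx":0,"wy":0,"wz":0,"grip":-1},{"tx":0,"ty":0,"tz":0,"wx":0,"wy":0,"wz":0,"grip":-1},{"tx":0,"ty":0,"tz":0,"wx":0,"wy":0,"wz":0,"grip":-1}]'
python3 - <<'E'
from h import *
goto(.537,.238,.090)
s=snap('side','side9');t=snap('top','top9')
a=cv2.resize(s[200:300,170:280],None,fx=3.5,fy=3.5,interpolation=cv2.INTER_CUBIC);b=cv2.resize(t[180:280,240:350],None,fx=3.5,fy=3.5,interpolation=cv2.INTER_CUBIC);cv2.imwrite('pics/c11.png',np.hstack([a,b]))
p=red(t,(300,195,340,230));c,ph,r=head(p,"top",.098);print("head",c,np.degrees(ph),r)
E
```

```text
time: 14.5
position: [0.535, 0.2384, 0.1522]
tcp_rot: [3.14, 0.002, -0.271]
wrist_force: [0.2, 0.3, 0.0]
opening: 0.0005
t=14.50 pos [535.  238.4 152.2] rpy [ 1.799e+02  1.000e-01 -1.550e+01] f [0.2 0.3 0. ] open 0.5
shift mm (tool) [ 2.2 -0.3 62.2]
head [ 0.52180892 -0.18517514] -15.616648928436481 [np.float64(0.033197413044074954), np.float64(0.034062122261467945), np.float64(0.03343168861051941)]
```

View pics/c11.png

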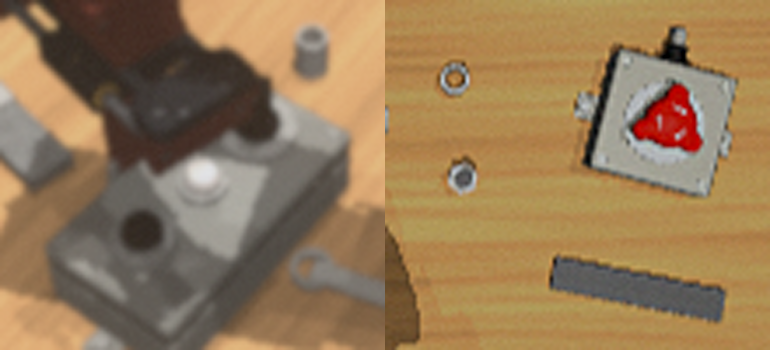

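In the top view the head is back at −15.6° and in the same place as at the start. In the side view the fingertips are straight above the reset button at crop (140,235). Now I descend.

```bash
python3 -m crank '[{"tx":0.0018,"ty":0,"tz":0.01,"wx":0,"wy":0,"wz":0,"grip":-1},{"tx":0,"ty":0,"tz":0.015,"wx":0,"wy":0,"wz":0,"grip":-1},{"tx":0,"ty":0,"tz":0.015,"wx":0,"wy":0,"wz":0,"grip":-1},{"tx":0,"ty":0,"tz":0.015,"wx":0,"wy":0,"wz":0,"grip":-1},{"tx":0,"ty":0,"tz":0.007,"wx":0,"wy":0,"wz":0,"grip":-1},{"tx":0,"ty":0,"tz":0,"wx":0,"wy":0,"wz":0,"grip":-1},{"tx":0,"ty":0,"tz":0,"wx":0,"wy":0,"wz":0,"grip":-1}]'
python3 - <<'E'
from h import *
goto(.537,.238,.078)
s=snap('side','side10')
cv2.imwrite('pics/c12.png',cv2.resize(s[200:300,170:280],None,fx=5,fy=5,interpolation=cv2.INTER_CUBIC))
E
```

```text
time: 15.18
position: [0.5377, 0.2367, 0.0912]
tcp_rot: [3.141, 0.001, -0.274]
wrist_force: [0.3, 0.1, 0.5]
opening: 0.0007
t=15.18 pos [537.7 236.7  91.2] rpy [ 1.80e+02  1.00e-01 -1.57e+01] f [0.3 0.1 0.5] open 0.7
shift mm (tool) [-1.  -1.1 13.2]
```

View pics/c12.png

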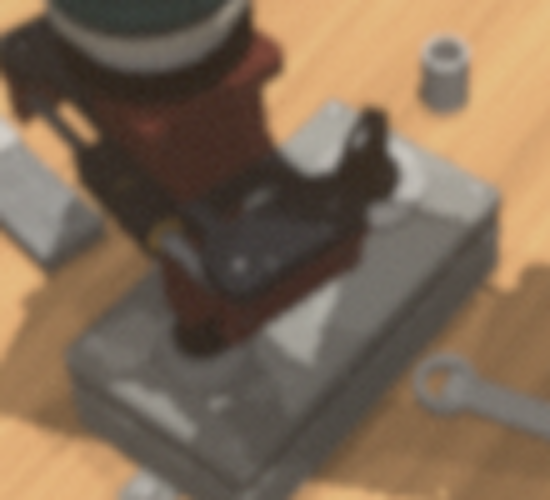

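The tip is right over the reset button at crop (195,345). The gripper body stays well above the selector. Pressing in steps.

```bash
python3 -m crank '[{"tx":-0.0008,"ty":-0.001,"tz":0.004,"wx":0,"wy":0,"wz":0,"grip":-1},{"tx":0,"ty":0,"tz":0.003,"wx":0,"wy":0,"wz":0,"grip":-1},{"tx":0,"ty":0,"tz":0.003,"wx":0,"wy":0,"wz":0,"grip":-1},{"tx":0,"ty":0,"tz":0,"wx":0,"wy":0,"wz":0,"grip":-1}]'
python3 -m crank '[{"tx":0,"ty":0,"tz":0.002,"wx":0,"wy":0,"wz":0,"grip":-1},{"tx":0,"ty":0,"tz":0.002,"wx":0,"wy":0,"wz":0,"grip":-1},{"tx":0,"ty":0,"tz":0,"wx":0,"wy":0,"wz":0,"grip":-1},{"tx":0,"ty":0,"tz":0,"wx":0,"wy":0,"wz":0,"grip":-1}]'
```

```text
time: 15.57
position: [0.5379, 0.2389, 0.0819]
tcp_rot: [-3.141, -0.001, -0.273]
wrist_force: [0.1, 0.1, 3.5]
opening: 0.0004
time: 15.9
position: [0.5379, 0.2389, 0.0784]
tcp_rot: [-3.141, -0.001, -0.273]
wrist_force: [0.3, 0.2, 6.0]
opening: 0.0005
```

```bash
python3 -m crank '[{"tx":0,"ty":0,"tz":0.0015,"wx":0,"wy":0,"wz":0,"grip":-1},{"tx":0,"ty":0,"tz":0.001,"wx":0,"wy":0,"wz":0,"grip":-1},{"tx":0,"ty":0,"tz":0,"wx":0,"wy":0,"wz":0,"grip":-1},{"tx":0,"ty":0,"tz":0,"wx":0,"wy":0,"wz":0,"grip":-1}]'
```

```text
time: 16.23
position: [0.5381, 0.239, 0.078]
tcp_rot: [-3.14, -0.002, -0.273]
wrist_force: [-4.7, -2.0, 25.1]
opening: 0.0006
```

The force is 25 N at z = 0.078, so the button is on its stop, fully in. Lifting off and moving clear.

```bash
python3 -m crank '[{"tx":0,"ty":0,"tz":-0.005,"wx":0,"wy":0,"wz":0,"grip":-1},{"tx":0,"ty":0,"tz":-0.01,"wx":0,"wy":0,"wz":0,"grip":-1},{"tx":0,"ty":0,"tz":-0.02,"wx":0,"wy":0,"wz":0,"grip":-1},{"tx":0,"ty":0,"tz":-0.02,"wx":0,"wy":0,"wz":0,"grip":-1},{"tx":0,"ty":0,"tz":-0.02,"wx":0,"wy":0,"wz":0,"grip":-1},{"tx":0,"ty":0,"tz":-0.02,"wx":0,"wy":0,"wz":0,"grip":-1},{"tx":0.01,"ty":0.02,"tz":-0.01,"wx":0,"wy":0,"wz":0,"grip":-1},{"tx":0.01,"ty":0.025,"tz":0,"wx":0,"wy":0,"wz":0,"grip":-1},{"tx":0.01,"ty":0.025,"tz":0,"wx":0,"wy":0,"wz":0,"grip":-1},{"tx":0.01,"ty":0.025,"tz":0,"wx":0,"wy":0,"wz":0,"grip":-1},{"tx":0.01,"ty":0.025,"tz":0,"wx":0,"wy":0,"wz":0,"grip":-1},{"tx":0.01,"ty":0.025,"tz":0,"wx":0,"wy":0,"wz":0,"grip":-1},{"tx":0.01,"ty":0.025,"tz":0,"wx":0,"wy":0,"wz":0,"grip":-1},{"tx":0.01,"ty":0.025,"tz":0,"wx":0,"wy":0,"wz":0,"grip":-1},{"tx":0,"ty":0,"tz":0,"wx":0,"wy":0,"wz":0,"grip":-1},{"tx":0,"ty":0,"tz":0,"wx":0,"wy":0,"wz":0,"grip":-1}]'
python3 - <<'E'
from h import *
goto(.5,0,.2)
s=snap('side','side11');t=snap('top','top11')
f=lambda n:np.hstack([cv2.resize(cv2.imread(f'pics/side{n}.png')[205:305,180:280],None,fx=4,fy=3,interpolation=cv2.INTER_CUBIC)])
cv2.imwrite('pics/c13.png',np.hstack([f(0),f(11)]))
p=red(s,(285,145,325,185));print(p.min(0),p.max(0))
E
```

```text
time: 17.57
position: [0.5615, 0.0282, 0.18]
tcp_rot: [-3.142, 0.001, -0.275]
wrist_force: [0.3, 0.1, 0.1]
opening: 0.0001
t=17.57 pos [561.5  28.2 180. ] rpy [-1.80e+02  1.00e-01 -1.58e+01] f [0.3 0.1 0.1] open 0.1
shift mm (tool) [-51.5  43.9 -20. ]
[296.8125 156.4375] [317.0625 172.0625]
```

View pics/c13.png

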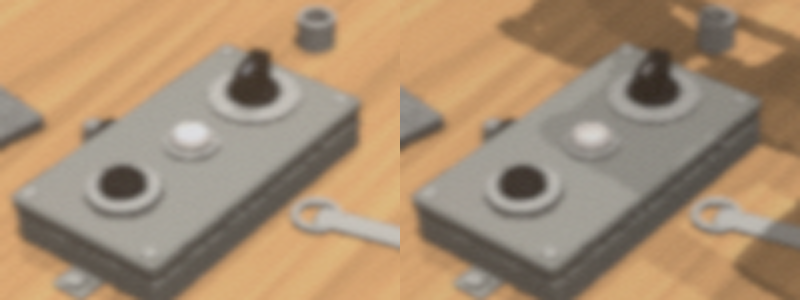

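View pics/top11.png

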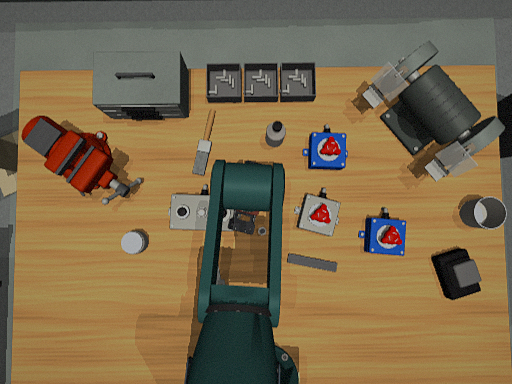

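View pics/side11.png

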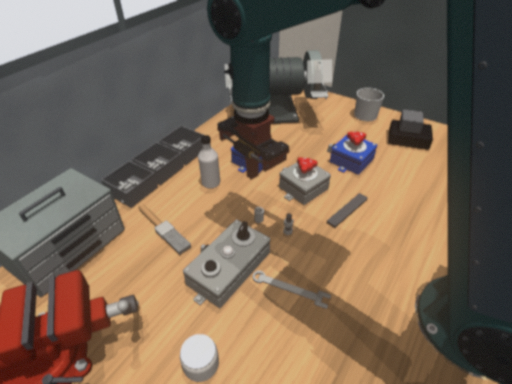

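In the final views the head's outline at side (297–317, 156–172) matches the start. The reset button at (210,266) is out, the selector at (241,230) is unchanged, and nothing on the bench has moved. The hand is clear at 0.18 m with no force. Handing in.

```bash
python3 -c "
from station import close_job
print(close_job())"
```

```text
the job is handed in; nothing more can be done
None
```

The emergency-stop check and the reset press are done, and I handed the job in at about 17.7 s of the 45 s allowed. No verdict is reported.

- **Latch:** I pressed the mushroom head on the grey box down with shut fingertips until it hit its bottom stop at 22 N. With the hand lifted off, it stayed about 8 mm lower in the side view.
- **Release:** My first sweep at a lobe missed, because the fingertip is slimmer than I assumed and passed outside the lobe's end. I measured the tip, retraced and pushed the same lobe clockwise by about 30°, with roughly 3 N. The head popped out and turned back when let go. The top view afterwards put it at −15.6°, the same as at the start.
- **Reset:** I pressed the reset button to its stop at 25 N and let it go.

In the last pictures the head's outline matches the start to within about 0.1 px. The reset button is out, the selector looks unchanged, and nothing on the bench that was in view had moved. The hand was clear, with no force on it. The side view's estimate of the head's turn differed from the top view's by a few degrees throughout, so I relied on the top view.

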